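Clamp a circuit board in the bench holder with its cam-lever stop

TASK

The bench board holder is still set for a smaller job: flip its cam lever up, slide the stop back, and lay the circuit board gently on the two white support strips, component side up and centred between the strips. Then slide the stop up until the board is pressed home against the fixed jaw with no gap at either end, and flip the lever fully down again to lock the stop. Leave the other things on the bench alone.

Things in the scene. Friction and masses are not known exactly. Their poses are not given: they have to be found in the camera images.
- holder: Aluminium circuit-board holder fixed to the bench, base 110 x 280 mm. Origin: bench level, on the rail's centre line; y along the rail towards the fixed jaw, x across (handle of the lowered lever points to -x), z up. Rail 20 mm wide, top at z = 24 mm. Beside it two white support strips, 14 mm wide, centred on x = +-35 mm, top at z = 28 mm: the board lies on them.
- jaw_face (a point): Centre of the fixed jaw's upright face, at holder y = +110 mm, z = 29 mm; axes as the holder's. The jaw is 100 mm wide (x), 15 mm thick, top at z = 38.5 mm. A lip overhangs the face by 5.5 mm, its underside at z = 32.5 mm: the board's end slides in below it.
- stop (a joint): Opening in m between the faces of fixed jaw and sliding stop, 0 to 0.165; grows as the stop slides back along holder -y. 0.130 with the board pressed home. Lever up: slides with about 2.5 N of friction and stays put. Lever down: clamped, takes about 40 N to shift. Starts at 0.05 to 0.10 with the lever down, too narrow for the board.
- stop_face (a point): Centre of the sliding stop's face, z = 29 mm; axes as the holder's. Its jaw is 52 mm wide (x), 10 mm thick (y), top at z = 38.5 mm, with a lip that overhangs the face by 4 mm, underside at z = 32.5 mm. Behind the jaw (holder -y) is a saddle 44 mm wide, 65 mm long, top at z = 34 mm, that carries the lever.
- lever_pivot (a point): Pivot of the cam lever, on the sliding stop: 46 mm behind its face (holder -y), x = 0, 40 mm above the bench; axes as the holder's. The lever turns about the y axis here (along the rail).
- lever (a joint): Cam lever's angle in rad. 0: down and level, stop locked, handle pointing to holder -x. Grows to 1.6 as it is raised (upright at 1.57). The cam bites below about 0.6 rad, where turning it takes up to 0.3 N m (5 N at the handle), else 0.12 N m. It stays where it is left.
- lever_grip (a point): Middle of the lever's black handle: with the lever down, 58 mm from the pivot along holder -x and 8 mm above it; 58 mm above the pivot and 8 mm to its +x side when upright. Handle 16 mm wide (along the rail), 10 mm thick, 45 mm long. Its y is the rail's direction. Pinched across its 16 mm it can be swung over in an arc; raised, it also serves to pull or push the stop along.
- board: Power-supply circuit board 90 (x) x 130 (y) x 2 mm, 0.2 to 0.33 kg, lying flat. Origin: centre of its underside, z to the component side. Pick it up by the finned heat sink on its middle: 36 (x) x 60 (y) mm, 2 to 32 mm above the underside; nothing over 5 mm high for 25 mm beside it in x. Other parts to 26 mm high at both ends (|y| over 32 mm). Its y goes along the rail, either way round.
- multimeter: Orange multimeter, 86 x 176 x 46 mm, a bystander; origin: centre of its underside.
- solder_reel: Grey solder reel, 60 mm across, 44 mm high, a bystander; origin: centre of its underside.
- screwdriver: Screwdriver lying on the bench, a bystander; lies along its own x.
- parts_tray: Grey two-part tray, 110 x 80 x 28 mm, a bystander; origin: centre of its underside.
Mind the look-alikes: they are no part of the job. Leave any green, red or yellow look-alike of the board alone.

How it is judged (in metres and radians):
On the way, in this order (a step that is already met when the one before it is completed fails the run):
1. the cam lever is flipped up (above 0.9 rad), freeing the stop (value of joint lever above 0.9 rad), for 0.1 s.
2. the stop is slid back until there is room for the board (opening above 0.135 m) (value of joint stop above 0.135 m), for 0.1 s.
3. the board lies flat on both support strips (centred to 12 mm) and the fingers have let go of it (x of board in the frame of holder between -0.012 and 0.012 m and z of board in the frame of holder between 0.026 and 0.03 m and angle between board's own z axis and vertical below 0.04 rad and contact force between the fingers and board below 0.05 N), for 0.2 s.
4. the stop has pressed the board home against the fixed jaw (board within 2.5 mm of home, square to 2 degrees, opening under 0.1325 m) (x of board in the frame of holder between -0.012 and 0.012 m and z of board in the frame of holder between 0.026 and 0.03 m and angle between board's own z axis and vertical below 0.04 rad and y of board in the frame of holder between 0.0425 and 0.0475 m and angle between the y axis of board and the y axis of holder, either way round below 0.035 rad and value of joint stop below 0.1325 m), for 0.1 s.
At the end, for the whole second after the job is handed in: The board lies flat on both support strips (underside 26 to 30 mm above the bench, centred across the holder to 12 mm), home against the fixed jaw (to 2.5 mm) and square to 2 degrees; the stop is up against it (opening under 0.1325 m); the cam lever is fully down (under 0.1 rad); all at rest (all of step 4 and value of joint lever below 0.1 rad and linear speed of board below 0.02 m/s); the robot touches nothing.
It fails at once if another thing on the bench is pushed more than 20 mm (distance of any of multimeter, solder_reel, screwdriver, parts_tray from where it was at the start of the episode above 0.02 m).
It fails at once if the board is dropped (out of the fingers with its underside more than about 20 mm above the support strips) (height (world z) of board above 0.05 m and contact force between the fingers and board below 0.01 N).
It also fails if it takes over 72 s, if anything falls off the work surface, if the arm or the gripper's body presses on something with over 40 N, if the wrist force passes 120 N, or if a joint passes its speed limit or range.

ROBOT

A 7-joint arm with a two-finger parallel gripper is mounted at the origin on the work surface. World frame = base frame: x ahead of the robot, y to its left, z up, the work surface at z = 0. Lengths are in mm, angles in rad, forces in N, time in s.
With the tool pointing down it reaches from about 400 to 850 mm from the base axis. Payload 6.9 kg.
Tool frame: the origin (TCP) lies midway between the tips of the shut fingers; the grasp point (between the pads) lies 19 mm behind it; x points along the fingers, y is the direction in which the jaws open and shut, and the axes are right-handed (so a half turn about x gives the same grasp; the last joint's range is limited). The gripper opens to 85 mm and grips with 20 to 120 N. Pads are 22 mm wide; open, the fingers measure 114 mm over their backs; the gripper's body (76 mm by 85 mm) begins 54 mm behind the grasp point. The pads swing forward as they close: fully open they stand 13 mm farther back than shut.
Start: joints at [1.264, 0.507, -0.238, 1.5, 0.126, 1.149, -0.155], TCP at [250.133, -572.752, 231.275] pointing down, gripper open.
Joint ranges: [-3.08, 3.08], [-0.24, 2.05], [-1.43, 1.35], [0, 2.5], [-1.52, 4.66], [0.17, 1.96], [-2.89, 2.89]. Speed limits (rad/s): [2.39, 2.39, 3.14, 3.14, 3.14, 3.14, 3.14].

INTERFACE

Orientations are given as a rotation vector (axis times angle).
In Python, from rig import r gives the robot as it stands.
- The arm moves only by the tool apply_moves, never from a script. Its argument "rows" is a list of rows, each an object with "travel": the shift along the world's x, y, z scaled (see below), a list of three; "turn": the turn, a rotation vector about the world's x, y, z scaled (see below), a list of three; "grip": the closure, from 0 (fully open) to 1 (shut). In form: [{"travel": [tx, ty, tz], "turn": [rx, ry, rz], "grip": grip}, ...]. A call has 1 to 12 rows; each row is the pose to reach, as a shift and turn from the pose commanded when the call began, turning the shorter way round; what a row does not reach only later rows make up. The controller multiplies each number of a shift by 0.15 m and each number of a turn by pi rad. A row lasts 1/12 s, in which the tool goes at most 41.7 mm and 7.16 degrees, less where a joint would pass 70% of its speed; a pose out of reach is approached as far as the arm can. A call with a number of a shift or a turn outside -1 to 1 is refused whole. A call with a gripper value outside its range is refused whole. The fingers move at their own pace and stop on an object; "newtons" is the grip in N (left out, the last holds). Time passes only in rows, so rows that repeat a pose let the fingers close. It gives the time, the measured TCP pose, the force and the opening at its end, in the units of the state.
- r.sense(): the state, without advancing time (a new reading comes with each control period).
- r.grab_frame(name): name is "side" or "top" or "wrist"; returns (picture, depth): 420x560x3 uint8, blue, green, red; 420x560 float32, mm along the optical axis (not along the pixel's ray), 0 where there is no reading.
- r.camera_params(name): a dict with "mtx" (3x3 intrinsics, pixels), "k1" (the pictures are not rectified: a ray, as slopes to the right and down, at radius r is drawn at 1 + k1 r^2 times it, then the intrinsics apply), "R" (3x3) and "t" (3): a world point X has camera coordinates R X + t. Camera axes: x right, y down, z forward; pixel columns grow to the right and rows downward; lengths in mm; the calibration is good to about 2 mm. A picture is of the moment at which its call begins: read the wrist's pose just before it. camera_params takes no time and is no camera call; for the wrist camera it gives the pose at the moment of the call.
- r.sign_off(): hands the job in, once; it reports no verdict.
The state is a dict: "time": time; "joint_pos": joint angles; "qd": joint speeds; "effort": joint torques, N m; "tool_pos": TCP position; "ee_rot": TCP orientation; "ft_force": force on the tool from outside, world axes, zero at the start; "torque": the same for the moment, N m; "grip_width": finger opening in mm.
Only numpy, scipy, OpenCV 4.12 (cv2) and the standard library are available. Lean on these libraries where they do the work, as an engineer would, in place of code of your own. Each camera call takes 0.05 s, during which the arm holds its last target. There are 200 camera calls.

## Working session

There is one attempt and no reset: what is moved stays moved. The work goes in short steps, Python scripts to look and compute and a tool call to move; the robot and the scene stay as the last step left them, time stands still between calls to the robot, and variables do not carry over. Pictures are saved under pics/ and viewed, about 8 in all and at most 12, crops included, and the job is handed in when it is done.

Besides the shell and the picture viewer there is one more tool, called after "Emit:" as name(argument=value, ...), one argument or row to a line, values as JSON. apply_moves: Moves the arm, as the interface text tells. Shifts and turns lie within -1 to 1; 1 stands for 0.15 m of shift or pi rad of turn. Its arguments: {"type":"object","properties":{"rows":{"type":"array"},"newtons":{"type":"number"}},"required":["rows"]}

```bash
mkdir -p pics; ls
python3 - <<'E'
from rig import r
import cv2,numpy as np
s=r.sense();print(s)
for n in("top","side"):
    p,d=r.grab_frame(n);np.savez(f"pics/{n}0.npz",p=p,d=d,**r.camera_params(n));cv2.imwrite(f"pics/{n}0.png",p)
    print({k:np.round(v,3).tolist() for k,v in r.camera_params(n).items()})
a=cv2.imread("pics/top0.png");b=cv2.imread("pics/side0.png")
E
```

```text
pics
{'time': 0.0, 'joint_pos': array([ 1.26450838,  0.50833674, -0.23753086,  1.50114172,  0.12567812,
        1.14891187, -0.15480336]), 'qd': array([-0.00134254,  0.0009474 ,  0.00036788,  0.00037285, -0.00012654,
        0.00157629,  0.0012549 ]), 'effort': array([-4.31448889e-04, -6.20603371e+01, -2.18753569e+00, -2.49659801e+01,
        1.24182602e-02,  1.18650013e-02,  1.57210927e-06]), 'tool_pos': array([ 249.88709963, -572.31128642,  230.42750161]), 'ee_rot': array([ 1.99494799,  0.41854882, -1.99573023]), 'ft_force': array([ 0.52815252, -0.0517198 ,  0.63529056]), 'torque': array([-0.01542592, -0.0058683 , -0.00449071]), 'grip_width': 85.20480992616487}
{'mtx': [[466.0, 0.0, 276.919], [0.0, 466.0, 203.778], [0.0, 0.0, 1.0]], 'k1': -0.039, 'R': [[0.005, -1.0, 0.002], [-0.998, -0.005, -0.069], [0.069, -0.001, -0.998]], 't': [1.091, 577.956, 1360.304]}
{'mtx': [[467.167, 0.0, 278.319], [0.0, 467.167, 219.092], [0.0, 0.0, 1.0]], 'k1': 0.022, 'R': [[-0.893, -0.45, 0.022], [-0.306, 0.57, -0.763], [0.33, -0.688, -0.647]], 't': [524.548, 223.953, 1030.0]}
```

View pics/top0.png

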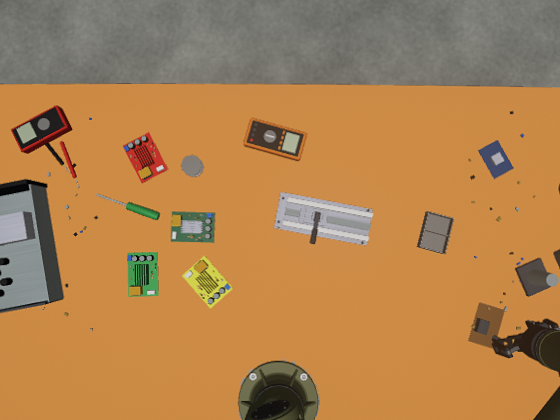

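View pics/side0.png

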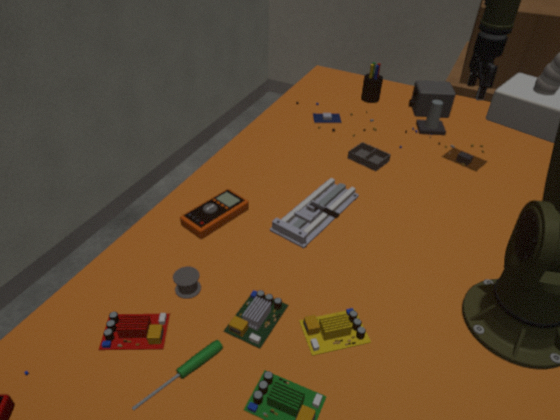

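```bash
cat > h.py <<'E'
import numpy as np,cv2
from scipy.spatial.transform import Rotation as Ro
def ray(uv,c):
    uv=np.atleast_2d(np.array(uv,float)).reshape(-1,1,2)
    return cv2.undistortPoints(uv,np.array(c["mtx"]),np.array([float(c["k1"]),0,0,0]))[:,0]
def atz(uv,c,z):
    n=ray(uv,c);R,t=np.array(c["R"]),np.array(c["t"]).ravel()
    d=np.c_[n,np.ones(len(n))]@R;o=-R.T@t
    return o+d*((np.broadcast_to(z,len(n))-o[2])/d[:,2])[:,None]
def cloud(d,c):
    h,w=d.shape;u,v=np.meshgrid(np.arange(w),np.arange(h));uv=np.c_[u.ravel(),v.ravel()]
    n=ray(uv,c);P=np.c_[n,np.ones(len(n))]*d.reshape(-1,1)
    return ((P-np.array(c["t"]).ravel())@np.array(c["R"])).reshape(h,w,3)
def proj(X,c):
    R,t=np.array(c["R"]),np.array(c["t"]).ravel()
    return cv2.projectPoints(np.atleast_2d(np.array(X,float)),cv2.Rodrigues(R)[0],t,np.array(c["mtx"]),np.array([float(c["k1"]),0,0,0]))[0][:,0]
E
python3 - <<'E'
from h import *
f=np.load("pics/top0.npz");p=f["p"];W=cloud(f["d"],f);np.save("pics/W.npy",W)
def crop(p,x,y,w,h,k):return cv2.resize(p[y:y+h,x:x+w],None,fx=k,fy=k,interpolation=cv2.INTER_CUBIC)
a=crop(p,120,120,130,100,3);a=crop(p,120,195,130,120,3)
b=crop(p,265,180,120,120,3)
s=np.load("pics/side0.npz")["p"]
c=np.vstack([np.hstack([a,b])[:, :750],crop(s,215,170,150,180,2)[:240].repeat(1,0)if 0 else np.hstack([crop(s,225,285,150,80,2.5),crop(s,260,170,150,80,2.5)])])
cv2.imwrite("pics/c1.png",c);print(c.shape)
hsv=cv2.cvtColor(p,cv2.COLOR_BGR2HSV)
def rect(name,x0,y0,x1,y1,zlo,zhi,m=None):
    w=W[y0:y1,x0:x1];k=(w[...,2]>zlo)&(w[...,2]<zhi)
    q=w[k];r=cv2.minAreaRect(q[:,:2].astype(np.float32));print(name,len(q),r,q[:,2].mean())
print("bench z",np.median(W[300:330,250:350,2]))
rect("holder",265,185,385,255,4,60)
rect("board",160,200,225,252,1,60)
rect("boardhs",160,200,225,252,24,60)
# orange-free mask of board
for n,(x0,y0,x1,y1),z in(("board",(160,203,225,250),2),("holder",(265,185,385,255),12)):
    m=(~((hsv[...,0]<18)&(hsv[...,1]>150))).astype(np.uint8)[y0:y1,x0:x1]
    ys,xs=np.nonzero(cv2.morphologyEx(m,cv2.MORPH_OPEN,np.ones((3,3))))
    P=atz(np.c_[xs+x0,ys+y0],f,z);print(n,cv2.minAreaRect(P[:,:2].astype(np.float32)))
E
```

```text
(560, 750, 3)
bench z -0.15412390861218223
holder 3980 ((533.0364379882812, -139.47401428222656), (206.65235900878906, 357.94610595703125), 0.31378787755966187) 21.45598914496808
board 1723 ((512.9773559570312, 258.20233154296875), (152.7588348388672, 193.5189208984375), 0.36483463644981384) 8.659334353373517
boardhs 242 ((511.36431884765625, 258.41064453125), (116.11603546142578, 58.99264907836914), 82.75028991699219) 29.509976602318815
board ((509.73858642578125, 255.92306518554688), (131.60931396484375, 91.18096160888672), 88.33277130126953)
holder ((524.6090087890625, -133.3070831298828), (286.4080505371094, 135.18206787109375), 79.48347473144531)
```

View pics/c1.png

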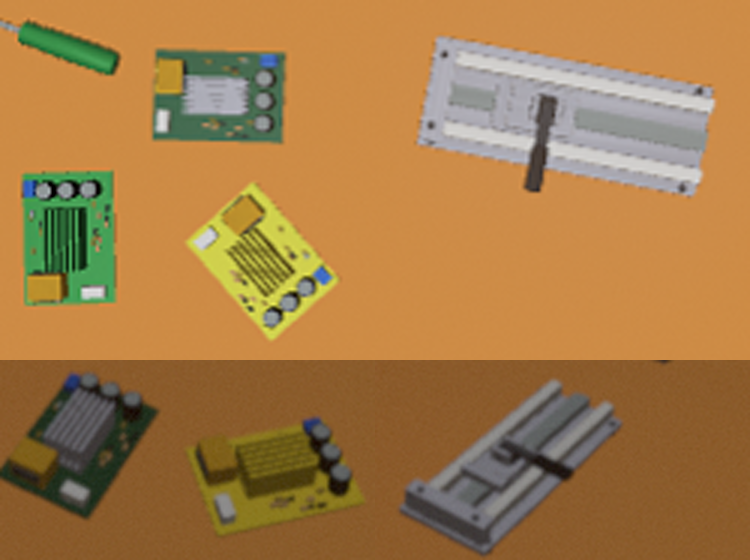

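```bash
cat >> h.py <<'E'
def rotto(rv,yaw,pitch=0):
    """turn (units of pi) from rv to tool down, tool y at world yaw (or opposite, nearer)"""
    A=Ro.from_rotvec(rv);best=None
    for s in(0,np.pi):
        y=np.array([np.cos(yaw+s),np.sin(yaw+s),0]);x=np.array([0,0,-1.])
        B=Ro.from_matrix(np.c_[x,y,np.cross(x,y)]);t=(B*A.inv()).as_rotvec()
        if best is None or np.linalg.norm(t)<np.linalg.norm(best):best=t
    return best/np.pi
E
python3 - <<'E'
from h import *
from rig import r
f=np.load("pics/top0.npz")
P=atz([(280.7,192.7),(274.3,228.3),(373,211),(366.7,244.7)],f,10)[:,:2];print(P.round(1))
C=P.mean(0);y=(P[0]+P[1]-P[2]-P[3]);print(C,np.degrees(np.arctan2(y[1],y[0])),np.linalg.norm(y)/2)
yaw=np.arctan2(y[1],y[0])
# lever: handle dark pixels
for n,uv in(("hand",(265+(535-390)/3,180+170/3)),("pivot",(265+(545-390)/3,180+107/3))):print(n,atz([uv],f,46))
s=r.sense();print(Ro.from_rotvec(s["ee_rot"]).as_matrix().round(3),rotto(s["ee_rot"],yaw).round(4),s["tool_pos"])
c=r.camera_params("wrist");print(c["mtx"],(-np.array(c["R"]).T@np.array(c["t"]).ravel()),np.array(c["R"])[2])
E
```

```text
[[ 611.9   -7.1]
 [ 505.5   11.4]
 [ 558.5 -283. ]
 [ 458.1 -263.4]]
[ 533.50117369 -135.51446301] 79.6291312295878 279.929229534033
hand [[ 481.29557613 -101.77268433   46.        ]]
pivot [[ 542.15111873 -111.45702926   46.        ]]
[[-0.001  0.4   -0.916]
 [ 0.001 -0.916 -0.4  ]
 [-1.    -0.002  0.   ]] [-5.000e-04 -1.000e-04 -1.887e-01] [ 249.90349747 -572.39269739  230.52391547]
[[316.47620251   0.         284.50427521]
 [  0.         316.47620251 216.82375559]
 [  0.           0.           1.        ]] [ 314.45456833 -543.38640409  373.08439874] [-0.24951637 -0.10619931 -0.96252963]
```

Emit:
apply_moves(
  rows=[
    {"travel": [0.4,0.8,0],"turn": [0,0,-0.06],"grip": 0.5},
    {"travel": [0.4,0.8,0],"turn": [0,0,-0.06],"grip": 0.5},
    {"travel": [0.4,0.8,0],"turn": [0,0,-0.06],"grip": 0.5},
    {"travel": [0.4,0.8,0],"turn": [0,0,-0.06],"grip": 0.5},
  ],
)

```text
time: 0.43
tool_pos: [314.2, -445.9, 231.3]
ee_rot: [2.103, 0.247, -2.099]
ft_force: [0.3, 0.5, 0.8]
grip_width: 43.0
```

Emit:
apply_moves(
  rows=[
    {"travel": [0.4,0.8,0],"turn": [0,0,-0.06],"grip": 0.5},
    {"travel": [0.4,0.8,0],"turn": [0,0,-0.06],"grip": 0.5},
    {"travel": [0.4,0.8,0],"turn": [0,0,-0.06],"grip": 0.5},
    {"travel": [0.4,0.8,0],"turn": [0,0,-0.06],"grip": 0.5},
  ],
)

```text
time: 0.77
tool_pos: [373.5, -326.0, 231.4]
ee_rot: [2.203, 0.051, -2.2]
ft_force: [-0.0, 1.3, -0.3]
grip_width: 42.9
```

Emit:
apply_moves(
  rows=[
    {"travel": [0.4,0.8,0],"turn": [0,0,-0.06],"grip": 0.5},
    {"travel": [0.4,0.8,0],"turn": [0,0,-0.06],"grip": 0.5},
    {"travel": [0.4,0.8,0],"turn": [0,0,-0.06],"grip": 0.5},
    {"travel": [0.4,0.8,0],"turn": [0,0,-0.06],"grip": 0.5},
  ],
)

```text
time: 1.1
tool_pos: [432.7, -206.6, 231.4]
ee_rot: [-2.145, 0.154, 2.143]
ft_force: [0.7, 1.2, 0.6]
grip_width: 42.7
```

Emit:
apply_moves(
  rows=[
    {"travel": [0.37,0.72,-0.2],"turn": [0,0,-0.009],"grip": 0.5},
    {"travel": [0.37,0.72,-0.2],"turn": [0,0,-0.009],"grip": 0.5},
    {"travel": [0.37,0.72,-0.2],"turn": [0,0,-0.009],"grip": 0.5},
    {"travel": [0.37,0.72,-0.2],"turn": [0,0,-0.009],"grip": 0.5},
    {"travel": [0.37,0.72,-0.2],"turn": [0,0,-0.009],"grip": 0.5},
    {"travel": [0.37,0.72,-0.2],"turn": [0,0,-0.009],"grip": 0.5},
  ],
)

```text
time: 1.6
tool_pos: [485.3, -105.3, 201.0]
ee_rot: [-2.126, 0.194, 2.128]
ft_force: [-1.0, -0.1, -0.5]
grip_width: 42.8
```

Run:
```python
from h import *
from rig import r
s=r.sense();c=r.camera_params("wrist");p,d=r.grab_frame("wrist")
np.savez("pics/w1.npz",p=p,d=d,**c);cv2.imwrite("pics/w1.png",p);print(s["time"],s["tool_pos"],s["grip_width"],rotto(s["ee_rot"],np.radians(79.63)))
```

```text
1.6 [ 485.30745992 -105.27134897  200.9931467 ] 42.75227580527055 [ 1.22266622e-04 -3.44976745e-04  6.01041089e-05]
```

View pics/w1.png

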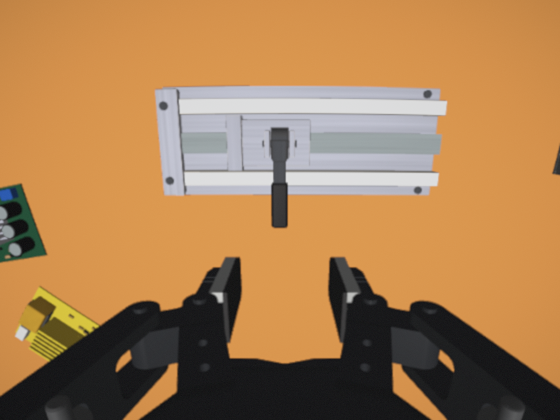

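The wrist view shows the lever handle at about (280,205), its pivot at (281,140), the fixed jaw on the left (158–184), and the strips at rows 106 and 180.

Run:
```python
from h import *
f=np.load("pics/w1.npz");p=f["p"];W=cloud(f["d"],f)
g=p.min(2).astype(int);m=(g>205)
for n,(y0,y1) in(("far",(95,120)),("near",(168,190))):
    ys,xs=np.nonzero(m[y0:y1,190:432]);q=atz(np.c_[xs+190,ys+y0],f,28)[:,:2].astype(np.float32)
    q=q[np.abs(q-np.median(q,0)).sum(1)<400]
    print(n,len(q),cv2.minAreaRect(q),np.degrees(np.arctan2(*cv2.fitLine(q,cv2.DIST_HUBER,0,.01,.01)[[1,0],0])),q.mean(0))
k=(p.max(2)<60)[180:240,250:310];w=W[180:240,250:310][k];w=w[(w[:,2]>40)&(w[:,2]<70)];print("handle",len(w),np.median(w[:,2]),cv2.minAreaRect(w[:,:2].astype(np.float32)))
k=(p.max(2)<60);ys,xs=np.nonzero(k[185:240,250:310]);q=atz(np.c_[xs+250,ys+185],f,53)[:,:2];print(cv2.minAreaRect(q.astype(np.float32)))
print("jaw corners",atz([(157,90),(164,195),(179,90),(184,194)],f,38.5).round(1), "depth z",W[140,172],W[140,232],W[150,300])
print("stop jaw x-lines z38.5",atz([(227,113),(227,171),(242,113),(242,171)],f,38.5).round(1))
```

```text
far 3310 ((570.3505249023438, -144.7332763671875), (232.7432098388672, 12.48812198638916), 79.52619934082031) 79.43721 [ 570.6392  -143.00618]
near 2842 ((500.7862243652344, -133.3902587890625), (245.87229919433594, 12.545148849487305), 79.70484924316406) 79.69321 [ 500.9077  -133.70224]
handle 445 52.68649866374159 ((485.751953125, -97.8041763305664), (13.40085506439209, 42.219566345214844), 79.6741714477539)
((485.1205139160156, -97.71344757080078), (13.33716869354248, 39.89847183227539), 79.67481231689453)
jaw corners [[609.9  -6.7  38.5]
 [513.3  13.5  38.5]
 [605.8 -26.9  38.5]
 [510.6  -6.6  38.5]] depth z [563.37650749  -8.82949814  38.5957075 ] [552.51609659 -65.07105966  38.4207224 ] [ 531.31805031 -126.68431028   33.87922142]
stop jaw x-lines z38.5 [[577.3 -65.9  38.5]
 [524.8 -53.9  38.5]
 [574.7 -79.5  38.5]
 [522.1 -68.1  38.5]]
```

Emit:
apply_moves(
  rows=[
    {"travel": [-0.007,0.052,-0.25],"turn": [0,0,0],"grip": 0.5},
    {"travel": [-0.007,0.052,-0.5],"turn": [0,0,0],"grip": 0.5},
    {"travel": [-0.007,0.052,-0.75],"turn": [0,0,0],"grip": 0.5},
    {"travel": [-0.007,0.052,-0.85],"turn": [0,0,0],"grip": 0.5},
    {"travel": [-0.007,0.052,-0.85],"turn": [0,0,0],"grip": 0.5},
  ],
)

```text
time: 2.07
tool_pos: [481.8, -98.6, 70.8]
ee_rot: [-2.118, 0.197, 2.131]
ft_force: [-0.1, -0.4, 0.0]
grip_width: 42.6
```

Emit:
apply_moves(
  rows=[
    {"travel": [0,0,-0.1],"turn": [0,0,0],"grip": 0.5},
    {"travel": [0,0,-0.2],"turn": [0,0,0],"grip": 0.5},
    {"travel": [0,0,-0.297],"turn": [0,0,0],"grip": 0.5},
    {"travel": [0,0,-0.297],"turn": [0,0,0],"grip": 0.5},
    {"travel": [0,0,-0.297],"turn": [0,0,0],"grip": 1},
    {"travel": [0,0,-0.297],"turn": [0,0,0],"grip": 1},
    {"travel": [0,0,-0.297],"turn": [0,0,0],"grip": 1},
    {"travel": [0,0,-0.297],"turn": [0,0,0],"grip": 1},
    {"travel": [0,0,-0.297],"turn": [0,0,0],"grip": 1},
    {"travel": [0,0,-0.297],"turn": [0,0,0],"grip": 1},
  ],
  newtons=25,
)

```text
time: 2.9
tool_pos: [485.2, -98.0, 30.6]
ee_rot: [-2.128, 0.196, 2.124]
ft_force: [-1.0, -2.8, 7.7]
grip_width: 15.3
```

Emit:
apply_moves(
  rows=[
    {"travel": [0.01,-0.002,0.05],"turn": [0,0,0],"grip": 1},
    {"travel": [0.025,-0.005,0.094],"turn": [0,0,0],"grip": 1},
    {"travel": [0.045,-0.008,0.14],"turn": [0,0,0],"grip": 1},
    {"travel": [0.072,-0.013,0.179],"turn": [0,0,0],"grip": 1},
    {"travel": [0.103,-0.019,0.216],"turn": [0,0,0],"grip": 1},
    {"travel": [0.138,-0.025,0.249],"turn": [0,0,0],"grip": 1},
    {"travel": [0.177,-0.032,0.277],"turn": [0,0,0],"grip": 1},
    {"travel": [0.219,-0.04,0.301],"turn": [0,0,0],"grip": 1},
    {"travel": [0.264,-0.048,0.318],"turn": [0,0,0],"grip": 1},
    {"travel": [0.31,-0.057,0.331],"turn": [0,0,0],"grip": 1},
    {"travel": [0.36,-0.066,0.337],"turn": [0,0,0],"grip": 1},
    {"travel": [0.406,-0.0745,0.336],"turn": [0,0,0],"grip": 1},
  ],
)

```text
time: 3.9
tool_pos: [543.9, -107.6, 80.2]
ee_rot: [-2.122, 0.193, 2.131]
ft_force: [-8.5, -1.9, 5.2]
grip_width: 15.2
```

Run:
```python
from h import *
from rig import r
p,d=r.grab_frame("wrist");s=r.sense();q,_=r.grab_frame("side")
print(s["tool_pos"],s["ft_force"],s["torque"],s["grip_width"])
cv2.imwrite("pics/w2.png",np.hstack([p[:,:420],cv2.resize(q[130:270,230:370],None,fx=2.7,fy=3,interpolation=cv2.INTER_CUBIC)]))
```

```text
[ 545.56006838 -107.86229047   80.20141834] [-4.77891936 -1.35571084  2.04494604] [-0.24949051  1.47181186 -0.0106089 ] 15.344991364676702
```

View pics/w2.png

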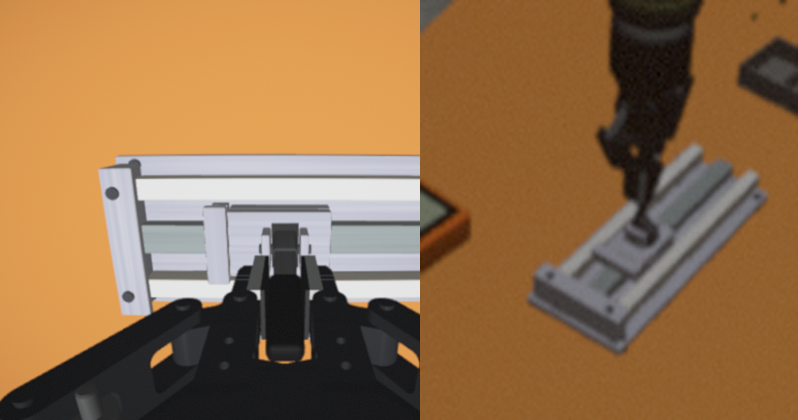

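The lever is upright in the fingers (handle at (285,305)), so I'm sliding the stop back 107 mm.

Emit:
apply_moves(
  rows=[
    {"travel": [-0.013,-0.07,0],"turn": [0,0,0],"grip": 1},
    {"travel": [-0.026,-0.14,0],"turn": [0,0,0],"grip": 1},
    {"travel": [-0.039,-0.21,0],"turn": [0,0,0],"grip": 1},
    {"travel": [-0.052,-0.28,0],"turn": [0,0,0],"grip": 1},
    {"travel": [-0.065,-0.35,0],"turn": [0,0,0],"grip": 1},
    {"travel": [-0.077,-0.42,0],"turn": [0,0,0],"grip": 1},
    {"travel": [-0.09,-0.49,0],"turn": [0,0,0],"grip": 1},
    {"travel": [-0.103,-0.56,0],"turn": [0,0,0],"grip": 1},
    {"travel": [-0.116,-0.63,0],"turn": [0,0,0],"grip": 1},
    {"travel": [-0.129,-0.7,0],"turn": [0,0,0],"grip": 1},
    {"travel": [-0.129,-0.7,0],"turn": [0,0,0],"grip": 1},
  ],
)

```text
time: 4.92
tool_pos: [525.5, -216.8, 80.1]
ee_rot: [-2.126, 0.2, 2.125]
ft_force: [-3.7, -1.7, 4.6]
grip_width: 15.4
```

Emit:
apply_moves(
  rows=[
    {"travel": [0,0,0],"turn": [0,0,0],"grip": 0.6},
    {"travel": [0,0,0],"turn": [0,0,0],"grip": 0.6},
    {"travel": [0,0,0],"turn": [0,0,0],"grip": 0.6},
    {"travel": [0,0,0.1],"turn": [0,0,0],"grip": 0.6},
    {"travel": [0,0,0.3],"turn": [0,0,0],"grip": 0.6},
    {"travel": [0,0,0.5],"turn": [0,0,0],"grip": 0.6},
    {"travel": [0,0,0.7],"turn": [0,0,0],"grip": 0.6},
    {"travel": [0,0,0.9],"turn": [0,0,0],"grip": 0.5},
  ],
)

```text
time: 5.58
tool_pos: [526.6, -212.5, 216.2]
ee_rot: [-2.128, 0.193, 2.126]
ft_force: [1.0, -0.7, 0.9]
grip_width: 42.7
```

Run:
```python
from h import *
from rig import r
s=r.sense();c=r.camera_params("wrist");p,d=r.grab_frame("wrist")
np.savez("pics/w3.npz",p=p,d=d,**c);cv2.imwrite("pics/w3.png",p);print(s["time"],s["tool_pos"],s["ft_force"])
f=np.load("pics/top0.npz");W=np.load("pics/W.npy")
w=W[200:252,160:225];k=(w[...,2]>24)&(w[...,2]<36)
q=w[k];print(np.percentile(q,[2,50,98],axis=0).round(1))
print("board rot turn", rotto(s["ee_rot"],np.radians(-1.7)),rotto(s["ee_rot"],np.radians(1.7)))
```

```text
5.5833 [ 526.60418467 -212.45181231  216.17584883] [ 1.04820232 -0.6767496   0.89938388]
[[481.6 203.6  24.3]
 [519.2 262.9  29. ]
 [542.9 311.   35.1]]
board rot turn [ 2.10782536e-04  2.48056220e-04 -4.51917495e-01] [ 2.01891071e-04  2.52400165e-04 -4.33028608e-01]
```

View pics/w3.png

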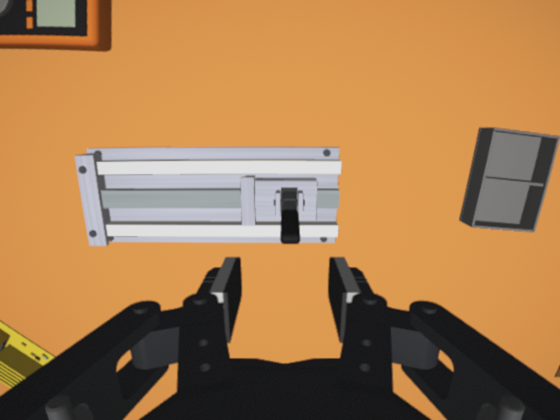

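Lever up at (290,215), stop slid back (its jaw at column 247). On to the dark-green board with the silver heat sink.

Emit:
apply_moves(
  rows=[
    {"travel": [-0.03,0.78,0.05],"turn": [0,0,0.137],"grip": 0},
    {"travel": [-0.03,0.78,0.05],"turn": [0,0,0.137],"grip": 0},
    {"travel": [-0.03,0.78,0.05],"turn": [0,0,0.137],"grip": 0},
    {"travel": [-0.03,0.78,0.05],"turn": [0,0,0.137],"grip": 0},
  ],
)

```text
time: 5.97
tool_pos: [522.4, -86.9, 223.3]
ee_rot: [2.084, 0.282, -2.077]
ft_force: [-0.3, 0.1, -0.6]
grip_width: 85.1
```

Emit:
apply_moves(
  rows=[
    {"travel": [-0.03,0.78,0.05],"turn": [0,0,0.137],"grip": 0},
    {"travel": [-0.03,0.78,0.05],"turn": [0,0,0.137],"grip": 0},
    {"travel": [-0.03,0.78,0.05],"turn": [0,0,0.137],"grip": 0},
    {"travel": [-0.03,0.78,0.05],"turn": [0,0,0.137],"grip": 0},
  ],
)

```text
time: 6.3
tool_pos: [517.1, 30.3, 230.8]
ee_rot: [1.823, 0.664, -1.814]
ft_force: [0.0, 0.7, 0.6]
grip_width: 85.6
```

Emit:
apply_moves(
  rows=[
    {"travel": [-0.03,0.78,0],"turn": [0,0,0.137],"grip": 0},
    {"travel": [-0.03,0.78,0],"turn": [0,0,0.137],"grip": 0},
    {"travel": [-0.03,0.78,0],"turn": [0,0,0.137],"grip": 0},
    {"travel": [-0.03,0.78,0],"turn": [0,0,0.137],"grip": 0},
  ],
)

```text
time: 6.63
tool_pos: [511.5, 147.3, 230.5]
ee_rot: [1.534, 0.97, -1.525]
ft_force: [0.1, -0.9, 0.1]
grip_width: 85.3
```

Emit:
apply_moves(
  rows=[
    {"travel": [-0.03,0.78,0],"turn": [0,0,0.137],"grip": 0},
    {"travel": [-0.03,0.78,0],"turn": [0,0,0.137],"grip": 0},
    {"travel": [-0.03,0.78,0],"turn": [0,0,0.137],"grip": 0},
    {"travel": [-0.03,0.78,0],"turn": [0,0,0.137],"grip": 0},
    {"travel": [-0.03,0.78,0],"turn": [0,0,0.137],"grip": 0},
    {"travel": [-0.03,0.78,0],"turn": [0,0,0.137],"grip": 0},
  ],
)

```text
time: 7.13
tool_pos: [508.2, 254.9, 229.2]
ee_rot: [1.233, 1.193, -1.234]
ft_force: [0.7, -0.2, -0.3]
grip_width: 85.7
```

Run:
```python
from h import *
from rig import r
f=np.load("pics/w3.npz");P=atz([(242,178),(242,224)],f,38.5)[:,:2];J=atz([(96,155),(105,243)],f,38.5)[:,:2]
hy=np.array([.1805,.9836]);print("stop lip hy",P@hy+20.2,"jaw lip",J@hy+20.2)
s=r.sense();c=r.camera_params("wrist");p,d=r.grab_frame("wrist")
np.savez("pics/w4.npz",p=p,d=d,**c);cv2.imwrite("pics/w4.png",p);print(s["time"],s["tool_pos"],s["joint_pos"].round(2),s["grip_width"])
```

```text
stop lip hy [-48.16106757 -46.44009325] jaw lip [102.06049385 106.93369914]
7.1333 [508.18033016 254.88029885 229.21085108] [-0.02  0.5  -0.77  1.65  0.37  1.15 -0.92] 85.74709561059952
```

View pics/w4.png

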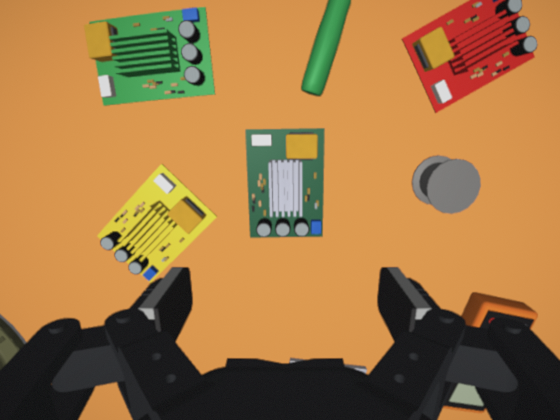

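The board sits at (285,183), with its silver heat sink at (286,188); the green, yellow and red look-alikes are well clear of it.

Run:
```python
from h import *
from rig import r
f=np.load("pics/w4.npz");p=f["p"];W=cloud(f["d"],f)
hsv=cv2.cvtColor(p,cv2.COLOR_BGR2HSV);x0,y0,x1,y1=238,118,334,246
m=(~((hsv[...,0]<18)&(hsv[...,1]>120))).astype(np.uint8);m|=((p[...,2]<90)).astype(np.uint8)
cn=max(cv2.findContours(cv2.morphologyEx(m[y0:y1,x0:x1],cv2.MORPH_CLOSE,np.ones((9,9))),0,2)[0],key=cv2.contourArea)[:,0]+[x0,y0]
q=atz(cn,f,2)[:,:2];print("pcb",cv2.minAreaRect(q.astype(np.float32)))
w=W[150:222,255:315];k=(w[...,2]>29)&(w[...,2]<35);u=w[k];print("sink",len(u),np.median(u[:,2]),cv2.minAreaRect(u[:,:2].astype(np.float32)),np.percentile(u,[3,97],axis=0).mean(0))
print("corners",atz([(246,129),(324,128),(323,237),(249,237)],f,2).round(1))
s=r.sense();print(s["tool_pos"],[rotto(s["ee_rot"],np.radians(a)).round(4) for a in(-2,-1,0,1)])
```

```text
pcb ((510.4359436035156, 260.61883544921875), (130.21078491210938, 90.65432739257812), 88.95620727539062)
sink 919 31.794438553109334 ((510.0556640625, 260.7742919921875), (60.04186248779297, 35.30366897583008), 88.94877624511719) [510.2762957  261.17823009  31.78119496]
corners [[468.2 326.1   2. ]
 [556.5 324.3   2. ]
 [555.1 193.9   2. ]
 [463.6 196.9   2. ]]
[508.43825521 253.99880752 229.26511243] [array([ 0.0003, -0.    , -0.0002]), array([ 0.0003, -0.    ,  0.0054]), array([ 0.0003, -0.    ,  0.0109]), array([ 0.0003, -0.    ,  0.0165])]
```

Emit:
apply_moves(
  rows=[
    {"travel": [0.012,0.045,-0.25],"turn": [0,0,0.005],"grip": 0},
    {"travel": [0.012,0.045,-0.5],"turn": [0,0,0.005],"grip": 0},
    {"travel": [0.012,0.045,-0.75],"turn": [0,0,0.005],"grip": 0},
    {"travel": [0.012,0.045,-0.95],"turn": [0,0,0.005],"grip": 0},
    {"travel": [0.012,0.045,-0.95],"turn": [0,0,0.005],"grip": 0},
    {"travel": [0.012,0.045,-0.95],"turn": [0,0,0.005],"grip": 0},
  ],
)

```text
time: 7.68
tool_pos: [509.8, 260.0, 86.5]
ee_rot: [1.22, 1.201, -1.225]
ft_force: [1.0, 0.6, 0.9]
grip_width: 85.8
```

Run:
```python
from h import *
from rig import r
s=r.sense();print(s["time"],s["tool_pos"],s["ft_force"],rotto(s["ee_rot"],np.radians(-1.05)).round(4))
```

```text
7.6833 [509.78074928 259.98508713  86.54942889] [1.02331055 0.57032229 0.91775264] [ 0.0006 -0.0007 -0.    ]
```

Emit:
apply_moves(
  rows=[
    {"travel": [0.003,0.005,-0.15],"turn": [0,0,0],"grip": 0},
    {"travel": [0.003,0.005,-0.3],"turn": [0,0,0],"grip": 0},
    {"travel": [0.003,0.005,-0.42],"turn": [0,0,0],"grip": 0},
    {"travel": [0.003,0.005,-0.513],"turn": [0,0,0],"grip": 0},
    {"travel": [0.003,0.005,-0.513],"turn": [0,0,0],"grip": 0},
    {"travel": [0.003,0.005,-0.513],"turn": [0,0,0],"grip": 0.4},
    {"travel": [0.003,0.005,-0.513],"turn": [0,0,0],"grip": 1},
    {"travel": [0.003,0.005,-0.513],"turn": [0,0,0],"grip": 1},
    {"travel": [0.003,0.005,-0.513],"turn": [0,0,0],"grip": 1},
    {"travel": [0.003,0.005,-0.513],"turn": [0,0,0],"grip": 1},
  ],
  newtons=45,
)

```text
time: 8.52
tool_pos: [511.0, 262.8, 11.7]
ee_rot: [1.222, 1.201, -1.219]
ft_force: [-0.8, -0.7, 8.4]
grip_width: 35.1
```

Emit:
apply_moves(
  rows=[
    {"travel": [0,0,0.03],"turn": [0,0,0],"grip": 1},
    {"travel": [0,0,0.1],"turn": [0,0,0],"grip": 1},
    {"travel": [0,0,0.25],"turn": [0,0,0],"grip": 1},
    {"travel": [0,0,0.45],"turn": [0,0,0],"grip": 1},
    {"travel": [0,0,0.65],"turn": [0,0,0],"grip": 1},
    {"travel": [0,0,0.8],"turn": [0,0,0],"grip": 1},
    {"travel": [0,0,0.85],"turn": [0,0,0],"grip": 1},
    {"travel": [0,0,0.85],"turn": [0,0,0],"grip": 1},
  ],
)

```text
time: 9.18
tool_pos: [511.2, 263.0, 140.0]
ee_rot: [1.224, 1.2, -1.217]
ft_force: [-0.5, 0.4, -2.8]
grip_width: 35.4
```

Run:
```python
from h import *
from rig import r
s=r.sense();c=r.camera_params("wrist");p,d=r.grab_frame("wrist")
np.savez("pics/w5.npz",p=p,d=d,**c);cv2.imwrite("pics/w5.png",p);print(s["time"],s["tool_pos"],s["ft_force"],s["grip_width"],rotto(s["ee_rot"],np.radians(-10.4)).round(4))
R=Ro.from_rotvec(s["ee_rot"]).as_matrix();print(R.round(3))
```

```text
9.1833 [511.20269115 262.98237833 139.9895004 ] [-0.54345737  0.3679511  -2.79144869] 35.400829877171 [-0.0004  0.0012 -0.0528]
[[ 0.004  1.    -0.016]
 [ 0.002 -0.016 -1.   ]
 [-1.     0.004 -0.002]]
```

View pics/w5.png

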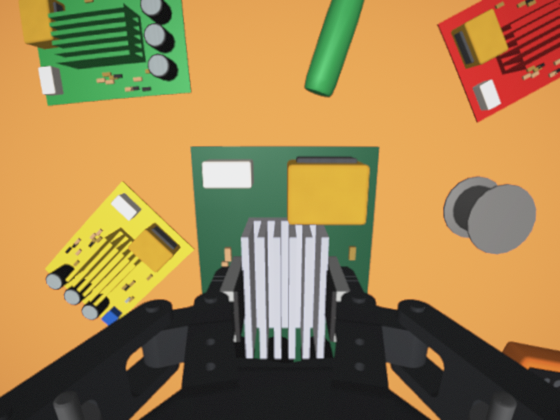

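Run:
```python
from h import *
f=np.load("pics/w5.npz");p=f["p"];W=cloud(f["d"],f)
hsv=cv2.cvtColor(p,cv2.COLOR_BGR2HSV)
m=((hsv[...,0]>50)&(hsv[...,0]<95)&(p[...,1]<130))[140:300,180:390];w=W[140:300,180:390]
m&=(w[...,2]>100);q=w[m];print(len(q),"pcb z",np.percentile(q[:,2],[5,50,95]))
A=np.c_[q[:,:2]-q[:,:2].mean(0),np.ones(len(q))];print("plane",np.linalg.lstsq(A,q[:,2],rcond=None)[0])
print("edge corners",atz([(191,147),(379,147)],f,np.median(q[:,2])))
# fit edges
z=np.median(q[:,2]);g=p[...,2].astype(int)
T=[];
for c in range(200,372,4):
    col=g[130:165,c];T.append((c,130+np.argmin(np.diff(col))+.5))
P=atz(T,f,z)[:,:2];l=cv2.fitLine(P.astype(np.float32),cv2.DIST_HUBER,0,.01,.01).ravel();print("top edge yaw",np.degrees(np.arctan2(l[1],l[0])),l[2:])
for lo,hi,sg in((180,215,1),(360,395,-1)):
    T=[(lo+np.argmin(np.diff(sg*g[v,lo:hi]))+.5,v) for v in range(155,245,3)]
    P=atz(T,f,z)[:,:2];l=cv2.fitLine(P.astype(np.float32),cv2.DIST_HUBER,0,.01,.01).ravel();print("side yaw",np.degrees(np.arctan2(l[1],l[0])),l[2:])
```

```text
9982 pcb z [129.20157541 130.25962889 158.2203351 ]
plane [ 2.24243689e-02 -4.46661178e-02  1.33254863e+02]
edge corners [[469.15178743 325.85824459 130.25962889]
 [558.53362186 324.40679345 130.25962889]]
top edge yaw -1.1845039 [509.54874 325.69662]
side yaw 89.30517 [468.3631  301.53568]
side yaw 88.86164 [557.9697 301.5227]
```

The board is held square and level, underside 11.7 mm below the TCP. I'm carrying it over the holder.

Emit:
apply_moves(
  rows=[
    {"travel": [0.02,-0.2,0],"turn": [0,0,-0.0175],"grip": 1},
    {"travel": [0.04,-0.4,0],"turn": [0,0,-0.0175],"grip": 1},
    {"travel": [0.06,-0.6,0],"turn": [0,0,-0.0175],"grip": 1},
    {"travel": [0.072,-0.78,0],"turn": [0,0,-0.0175],"grip": 1},
  ],
)

```text
time: 9.57
tool_pos: [520.2, 142.9, 135.5]
ee_rot: [1.258, 1.176, -1.264]
ft_force: [0.0, -0.1, -2.0]
grip_width: 35.3
```

Emit:
apply_moves(
  rows=[
    {"travel": [0.02,-0.2,0],"turn": [0,0,-0.0175],"grip": 1},
    {"travel": [0.04,-0.4,0],"turn": [0,0,-0.0175],"grip": 1},
    {"travel": [0.06,-0.6,0],"turn": [0,0,-0.0175],"grip": 1},
    {"travel": [0.072,-0.78,0],"turn": [0,0,-0.0175],"grip": 1},
  ],
)

```text
time: 9.9
tool_pos: [530.8, 25.9, 135.7]
ee_rot: [1.299, 1.149, -1.305]
ft_force: [-0.2, -0.2, -2.4]
grip_width: 35.0
```

Emit:
apply_moves(
  rows=[
    {"travel": [0.02,-0.2,0],"turn": [0,0,-0.0175],"grip": 1},
    {"travel": [0.04,-0.4,0],"turn": [0,0,-0.0175],"grip": 1},
    {"travel": [0.06,-0.6,0],"turn": [0,0,-0.0175],"grip": 1},
    {"travel": [0.072,-0.72,0],"turn": [0,0,-0.0175],"grip": 1},
    {"travel": [0.072,-0.78,0],"turn": [0,0,-0.0175],"grip": 1},
    {"travel": [0.072,-0.78,0],"turn": [0,0,-0.0175],"grip": 1},
    {"travel": [0.072,-0.78,0],"turn": [0,0,-0.0175],"grip": 1},
  ],
)

```text
time: 10.48
tool_pos: [542.1, -87.6, 136.7]
ee_rot: [1.341, 1.121, -1.342]
ft_force: [-0.6, 0.4, -1.9]
grip_width: 35.1
```

Run:
```python
from h import *
from rig import r
s=r.sense();p,d=r.grab_frame("wrist");c=r.camera_params("wrist");np.savez("pics/w6.npz",p=p,d=d,**c);cv2.imwrite("pics/w6.png",p)
print(s["time"],s["tool_pos"],s["ft_force"],s["grip_width"],rotto(s["ee_rot"],np.radians(-10.4)).round(4))
```

```text
10.4833 [542.08642043 -87.64552835 136.69893494] [-0.59179783  0.4273125  -1.8812629 ] 35.1077821528702 [-0.0004 -0.0005 -0.0004]
```

View pics/w6.png

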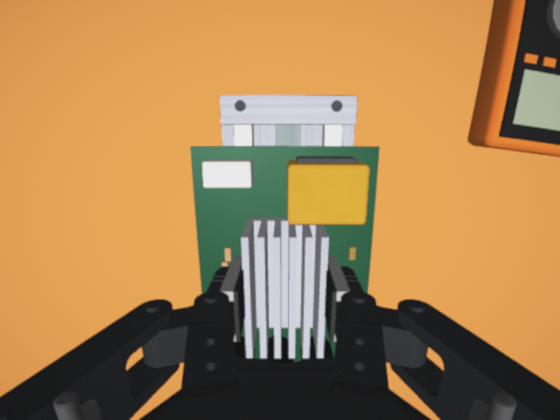

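Run:
```python
from h import *
f=np.load("pics/w6.npz");hy=np.array([.1805,.9836]);hx=np.array([.9836,-.1805]);O=np.array([539.2,-119.5])
for n,uv,z in(("jaw lip",[(225,124),(352,124)],38.5),("strips mid",[(235,135),(252,135),(324,135),(342,135)],28),("board edge",[(191,147),(379,147)],126.8),("jaw ends",[(220,110),(356,110)],38.5)):
    P=atz(uv,f,z)[:,:2]-O;print(n,"hx",(P@hx).round(1),"hy",(P@hy).round(1))
```

```text
jaw lip hx [-46.1  47.7] hy [106.9 107.2]
strips mid hx [-40.5 -27.3  28.4  42.4] hy [98.7 98.7 98.8 99. ]
board edge hx [-46.7  43.1] hy [95.1 95.3]
jaw ends hx [-49.3  50.1] hy [116.8 117.1]
```

Emit:
apply_moves(
  rows=[
    {"travel": [0.013,-0.003,-0.15],"turn": [0,0,0],"grip": 1},
    {"travel": [0.013,-0.003,-0.3],"turn": [0,0,0],"grip": 1},
    {"travel": [0.013,-0.003,-0.42],"turn": [0,0,0],"grip": 1},
    {"travel": [0.013,-0.003,-0.51],"turn": [0,0,0],"grip": 1},
    {"travel": [0.013,-0.003,-0.57],"turn": [0,0,0],"grip": 1},
    {"travel": [0.013,-0.003,-0.6],"turn": [0,0,0],"grip": 1},
    {"travel": [0.013,-0.003,-0.6],"turn": [0,0,0],"grip": 1},
    {"travel": [0.013,-0.003,-0.6],"turn": [0,0,0],"grip": 1},
  ],
)

```text
time: 11.2
tool_pos: [545.1, -88.3, 48.2]
ee_rot: [1.341, 1.119, -1.34]
ft_force: [0.3, 0.6, -2.5]
grip_width: 35.2
```

Underside is at about 36.5 mm, so another 8 mm to go, slowly.

Emit:
apply_moves(
  rows=[
    {"travel": [-0.003,0,-0.015],"turn": [0,0,0],"grip": 1},
    {"travel": [-0.003,0,-0.028],"turn": [0,0,0],"grip": 1},
    {"travel": [-0.003,0,-0.04],"turn": [0,0,0],"grip": 1},
    {"travel": [-0.003,0,-0.048],"turn": [0,0,0],"grip": 1},
    {"travel": [-0.003,0,-0.052],"turn": [0,0,0],"grip": 1},
    {"travel": [-0.003,0,-0.052],"turn": [0,0,0],"grip": 1},
  ],
)

```text
time: 11.7
tool_pos: [544.2, -89.2, 39.8]
ee_rot: [1.341, 1.118, -1.341]
ft_force: [-0.4, -0.4, -2.5]
grip_width: 35.0
```

Emit:
apply_moves(
  rows=[
    {"travel": [0,0,-0.005],"turn": [0,0,0],"grip": 1},
    {"travel": [0,0,-0.01],"turn": [0,0,0],"grip": 1},
    {"travel": [0,0,-0.01],"turn": [0,0,0],"grip": 1},
  ],
)

```text
time: 11.95
tool_pos: [544.3, -89.2, 39.7]
ee_rot: [1.34, 1.117, -1.341]
ft_force: [-5.2, -0.1, 10.9]
grip_width: 34.8
```

Emit:
apply_moves(
  rows=[
    {"travel": [0,0,0.004],"turn": [0,0,0],"grip": 1},
    {"travel": [0,0,0.004],"turn": [0,0,0],"grip": 0.5},
    {"travel": [0,0,0.004],"turn": [0,0,0],"grip": 0.3},
    {"travel": [0,0,0.004],"turn": [0,0,0],"grip": 0.3},
    {"travel": [0,0,0.004],"turn": [0,0,0],"grip": 0.3},
    {"travel": [0,0,0.1],"turn": [0,0,0],"grip": 0.3},
    {"travel": [0,0,0.3],"turn": [0,0,0],"grip": 0.3},
    {"travel": [0,0,0.55],"turn": [0,0,0],"grip": 0.3},
    {"travel": [0,0,0.8],"turn": [0,0,0],"grip": 0.3},
    {"travel": [0,0,1.0],"turn": [0,0,0],"grip": 0.3},
    {"travel": [0,0,1.0],"turn": [0,0,0],"grip": 0.3},
  ],
)

```text
time: 12.87
tool_pos: [547.4, -88.4, 194.3]
ee_rot: [1.345, 1.111, -1.334]
ft_force: [0.9, 0.5, -0.7]
grip_width: 59.7
```

Run:
```python
from h import *
from rig import r
s=r.sense();p,d=r.grab_frame("wrist");c=r.camera_params("wrist");np.savez("pics/w7.npz",p=p,d=d,**c);q,e=r.grab_frame("top")
print(s["time"],s["tool_pos"],s["ft_force"],s["grip_width"],s["joint_pos"].round(2),rotto(s["ee_rot"],np.radians(79.6)).round(3))
cv2.imwrite("pics/w7.png",np.hstack([p[:,120:470],cv2.resize(q[175:265,265:375],None,fx=4,fy=420/90,interpolation=cv2.INTER_CUBIC)]))
```

```text
12.8667 [547.384171   -88.36646756 194.30143877] [ 0.91212572  0.45608881 -0.72622264] 59.68829638312157 [ 0.6   0.5  -0.75  1.75  0.39  1.04 -0.46] [-0.002  0.003  0.5  ]
```

View pics/w7.png

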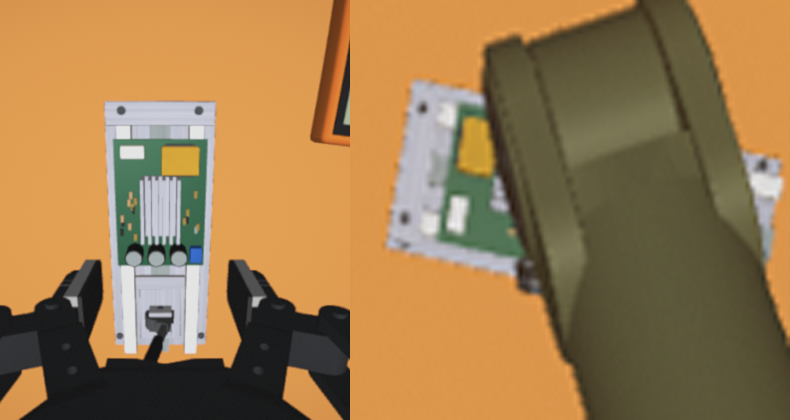

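The board lies square between the strips, clear of both lips. Returning to the lever.

Emit:
apply_moves(
  rows=[
    {"travel": [-0.139,-0.83,0],"turn": [0,0,-0.26],"grip": 0.5},
    {"travel": [-0.139,-0.83,0],"turn": [0,0,-0.26],"grip": 0.5},
    {"travel": [-0.139,-0.83,0],"turn": [0,0,-0.26],"grip": 0.5},
    {"travel": [-0.139,-0.83,0],"turn": [0,0,-0.26],"grip": 0.5},
    {"travel": [-0.139,-0.83,0],"turn": [0,0,-0.26],"grip": 0.5},
    {"travel": [-0.139,-0.83,0],"turn": [0,0,-0.26],"grip": 0.5},
    {"travel": [-0.139,-0.83,0],"turn": [0,0,-0.26],"grip": 0.5},
  ],
)

```text
time: 13.55
tool_pos: [522.3, -213.8, 186.4]
ee_rot: [1.899, 0.555, -1.904]
ft_force: [-0.3, 0.3, 0.0]
grip_width: 42.9
```

Emit:
apply_moves(
  rows=[
    {"travel": [0,0,0],"turn": [0,0,-0.24],"grip": 0.5},
    {"travel": [0,0,0],"turn": [0,0,-0.24],"grip": 0.5},
    {"travel": [0,0,0],"turn": [0,0,-0.24],"grip": 0.5},
    {"travel": [0,0,0],"turn": [0,0,-0.24],"grip": 0.5},
    {"travel": [0,0,0],"turn": [0,0,-0.24],"grip": 0.5},
    {"travel": [0,0,0],"turn": [0,0,-0.24],"grip": 0.5},
    {"travel": [0,0,0],"turn": [0,0,-0.24],"grip": 0.5},
    {"travel": [0,0,0],"turn": [0,0,-0.24],"grip": 0.5},
  ],
)

```text
time: 14.22
tool_pos: [522.7, -213.3, 187.0]
ee_rot: [-2.126, 0.188, 2.132]
ft_force: [-0.1, -0.4, 0.4]
grip_width: 42.8
```

Run:
```python
from h import *
from rig import r
s=r.sense();c=r.camera_params("wrist");p,d=r.grab_frame("wrist");np.savez("pics/w8.npz",p=p,d=d,**c);cv2.imwrite("pics/w8.png",p)
print(s["time"],s["tool_pos"],s["ft_force"],s["grip_width"],rotto(s["ee_rot"],np.radians(79.6)).round(4))
```

```text
14.2167 [ 522.73140347 -213.33506742  186.95303184] [-0.12722492 -0.37297934  0.41645515] 42.79865391994291 [-0.0001 -0.0008 -0.0015]
```

View pics/w8.png

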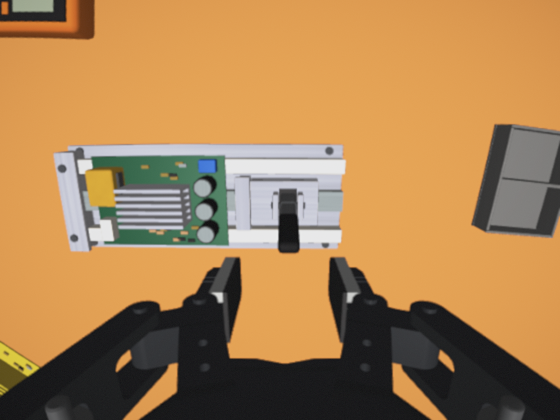

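Emit:
apply_moves(
  rows=[
    {"travel": [0.026,0.002,-0.2],"turn": [0,0,0],"grip": 0.5},
    {"travel": [0.026,0.002,-0.35],"turn": [0,0,0],"grip": 0.5},
    {"travel": [0.026,0.002,-0.5],"turn": [0,0,0],"grip": 0.5},
    {"travel": [0.026,0.002,-0.63],"turn": [0,0,0],"grip": 0.5},
    {"travel": [0.026,0.002,-0.707],"turn": [0,0,0],"grip": 0.5},
    {"travel": [0.026,0.002,-0.707],"turn": [0,0,0],"grip": 0.5},
    {"travel": [0.026,0.002,-0.707],"turn": [0,0,0],"grip": 1},
    {"travel": [0.026,0.002,-0.707],"turn": [0,0,0],"grip": 1},
    {"travel": [0.026,0.002,-0.707],"turn": [0,0,0],"grip": 1},
    {"travel": [0.026,0.002,-0.707],"turn": [0,0,0],"grip": 1},
    {"travel": [0.026,0.002,-0.707],"turn": [0,0,0],"grip": 1},
  ],
  newtons=25,
)

```text
time: 15.18
tool_pos: [527.6, -213.8, 83.1]
ee_rot: [-2.129, 0.193, 2.126]
ft_force: [-0.5, -1.1, 0.6]
grip_width: 15.0
```

Emit:
apply_moves(
  rows=[
    {"travel": [0.003,0.02,0],"turn": [0,0,0],"grip": 1},
    {"travel": [0.007,0.04,0],"turn": [0,0,0],"grip": 1},
    {"travel": [0.011,0.06,0],"turn": [0,0,0],"grip": 1},
    {"travel": [0.015,0.08,0],"turn": [0,0,0],"grip": 1},
    {"travel": [0.018,0.1,0],"turn": [0,0,0],"grip": 1},
    {"travel": [0.022,0.12,0],"turn": [0,0,0],"grip": 1},
    {"travel": [0.026,0.14,0],"turn": [0,0,0],"grip": 1},
    {"travel": [0.029,0.16,0],"turn": [0,0,0],"grip": 1},
    {"travel": [0.032,0.175,0],"turn": [0,0,0],"grip": 1},
    {"travel": [0.034,0.187,0],"turn": [0,0,0],"grip": 1},
    {"travel": [0.034,0.187,0],"turn": [0,0,0],"grip": 1},
  ],
)

```text
time: 16.1
tool_pos: [532.7, -185.9, 83.0]
ee_rot: [-2.129, 0.194, 2.127]
ft_force: [-1.2, -5.5, 5.9]
grip_width: 15.0
```

Emit:
apply_moves(
  rows=[
    {"travel": [0.001,0.007,0],"turn": [0,0,0],"grip": 1},
    {"travel": [0.002,0.013,0],"turn": [0,0,0],"grip": 1},
    {"travel": [0.003,0.02,0],"turn": [0,0,0],"grip": 1},
    {"travel": [0.003,0.02,0],"turn": [0,0,0],"grip": 1},
  ],
)

```text
time: 16.43
tool_pos: [532.8, -185.6, 83.0]
ee_rot: [-2.129, 0.199, 2.127]
ft_force: [-1.3, -11.2, 5.2]
grip_width: 14.9
```

Emit:
apply_moves(
  rows=[
    {"travel": [0.001,0.005,0],"turn": [0,0,0],"grip": 1},
    {"travel": [0.002,0.01,0],"turn": [0,0,0],"grip": 1},
    {"travel": [0.002,0.01,0],"turn": [0,0,0],"grip": 1},
  ],
)

```text
time: 16.68
tool_pos: [532.8, -185.5, 83.0]
ee_rot: [-2.129, 0.202, 2.127]
ft_force: [-2.3, -14.3, 4.6]
grip_width: 15.0
```

Emit:
apply_moves(
  rows=[
    {"travel": [0.002,0.01,0],"turn": [0,0,0],"grip": 1},
    {"travel": [0.004,0.02,0],"turn": [0,0,0],"grip": 1},
    {"travel": [0.004,0.02,0],"turn": [0,0,0],"grip": 1},
  ],
)

```text
time: 16.93
tool_pos: [532.8, -185.2, 83.1]
ee_rot: [-2.129, 0.207, 2.128]
ft_force: [-3.0, -20.2, 5.1]
grip_width: 14.9
```

Run:
```python
from h import *
from rig import r
s=r.sense();c=r.camera_params("wrist");p,d=r.grab_frame("wrist");np.savez("pics/w9.npz",p=p,d=d,**c)
cv2.imwrite("pics/w9.png",cv2.resize(p[120:330,0:330],None,fx=2.4,fy=2.4,interpolation=cv2.INTER_CUBIC))
print(s["time"],s["tool_pos"],s["ft_force"])
```

```text
16.9333 [ 532.82748276 -185.2244046    83.05043792] [ -2.9831714  -20.23986193   5.12587019]
```

View pics/w9.png

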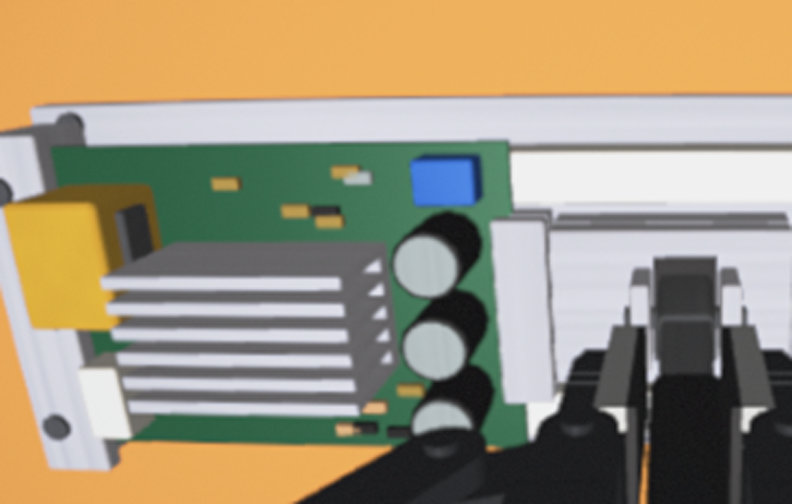

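Run:
```python
from h import *
f=np.load("pics/w9.npz");hy=np.array([.1805,.9836]);hx=np.array([.9836,-.1805]);O=np.array([539.2,-119.5])
def m(n,pts,z):
    P=atz(np.array(pts)/2.4+[0,120],f,z)[:,:2]-O;print(n,"hx",(P@hx).round(1),"hy",(P@hy).round(1))
m("board stop end",[(509,142),(527,443)],30);m("board far edge",[(60,148),(505,142)],30);m("board near edge",[(150,440),(500,446)],30)
m("jaw lip top edge",[(38,135),(110,466)],38.5);m("jaw corners under",[(118,462),(52,147)],32.5)
m("stop lip",[(490,222),(503,400)],38.5);m("stop back of jaw",[(545,218),(552,400)],38.5)
```

```text
board stop end hx [ 45.  -43.4] hy [-19.2 -18.4]
board far edge hx [45.3 45. ] hy [105.3 -18.1]
board near edge hx [-43.9 -44.4] hy [ 97.3 -10.3]
jaw lip top edge hx [ 50.1 -47.9] hy [103.7 105.4]
jaw corners under hx [-50.3  46. ] hy [107.7 105.5]
stop lip hx [ 25.8 -24.8] hy [-14.9 -14.6]
stop back of jaw hx [ 26.7 -24.8] hy [-29.  -28.1]
```

Home: the board's stop end measures y ≈ -19 mm at both corners (nominal -20), against the jaw and square, with the push stalled at 20 N. Lowering the lever while keeping the push.

Emit:
apply_moves(
  rows=[
    {"travel": [-0.058,0.011,0.001],"turn": [0,0,0],"grip": 1},
    {"travel": [-0.115,0.021,-0.006],"turn": [0,0,0],"grip": 1},
    {"travel": [-0.165,0.03,-0.019],"turn": [0,0,0],"grip": 1},
    {"travel": [-0.212,0.039,-0.039],"turn": [0,0,0],"grip": 1},
    {"travel": [-0.257,0.047,-0.064],"turn": [0,0,0],"grip": 1},
    {"travel": [-0.298,0.055,-0.095],"turn": [0,0,0],"grip": 1},
    {"travel": [-0.336,0.062,-0.13],"turn": [0,0,0],"grip": 1},
    {"travel": [-0.368,0.068,-0.171],"turn": [0,0,0],"grip": 1},
    {"travel": [-0.396,0.073,-0.215],"turn": [0,0,0],"grip": 1},
    {"travel": [-0.418,0.077,-0.261],"turn": [0,0,0],"grip": 1},
    {"travel": [-0.433,0.08,-0.311],"turn": [0,0,0],"grip": 1},
    {"travel": [-0.443,0.081,-0.362],"turn": [0,0,0],"grip": 1},
  ],
)

```text
time: 17.98
tool_pos: [469.4, -173.6, 31.6]
ee_rot: [-2.136, 0.21, 2.119]
ft_force: [-13.3, -21.2, 81.8]
grip_width: 14.8
```

Emit:
apply_moves(
  rows=[
    {"travel": [0,0,-0.015],"turn": [0,0,0],"grip": 1},
    {"travel": [0,0,-0.03],"turn": [0,0,0],"grip": 1},
    {"travel": [0,0,-0.03],"turn": [0,0,0],"grip": 1},
  ],
)

```text
time: 18.23
tool_pos: [469.8, -173.6, 29.6]
ee_rot: [-2.138, 0.212, 2.118]
ft_force: [-12.4, -21.5, 66.0]
grip_width: 15.3
```

Emit:
apply_moves(
  rows=[
    {"travel": [0,0,0.02],"turn": [0,0,0],"grip": 1},
    {"travel": [0,0,0.03],"turn": [0,0,0],"grip": 1},
  ],
)

```text
time: 18.4
tool_pos: [469.8, -173.4, 31.5]
ee_rot: [-2.136, 0.21, 2.118]
ft_force: [0.7, -24.6, 7.7]
grip_width: 14.9
```

Emit:
apply_moves(
  rows=[
    {"travel": [-0.004,-0.025,0],"turn": [0,0,0],"grip": 1},
    {"travel": [-0.008,-0.045,0],"turn": [0,0,0],"grip": 1},
    {"travel": [-0.008,-0.045,0],"turn": [0,0,0],"grip": 1},
  ],
)

```text
time: 18.65
tool_pos: [469.7, -174.2, 30.9]
ee_rot: [-2.136, 0.197, 2.119]
ft_force: [-0.5, -6.3, 26.6]
grip_width: 14.8
```

Emit:
apply_moves(
  rows=[
    {"travel": [0,0,0],"turn": [0,0,0],"grip": 0.6},
    {"travel": [0,0,0],"turn": [0,0,0],"grip": 0.6},
    {"travel": [0,0,0],"turn": [0,0,0],"grip": 0.6},
    {"travel": [0,0,0.1],"turn": [0,0,0],"grip": 0.6},
    {"travel": [0,0,0.3],"turn": [0,0,0],"grip": 0.6},
    {"travel": [0,0,0.5],"turn": [0,0,0],"grip": 0.6},
    {"travel": [0,0,0.75],"turn": [0,0,0],"grip": 0.6},
    {"travel": [0,0,1],"turn": [0,0,0],"grip": 0.6},
    {"travel": [0,0,1],"turn": [0,0,0],"grip": 0.6},
  ],
)

```text
time: 19.4
tool_pos: [469.3, -172.2, 184.0]
ee_rot: [-2.138, 0.193, 2.119]
ft_force: [0.4, 0.0, 0.6]
grip_width: 34.0
```

Run:
```python
from h import *
from rig import r
s=r.sense();c=r.camera_params("wrist");p,d=r.grab_frame("wrist");np.savez("pics/w10.npz",p=p,d=d,**c)
cv2.imwrite("pics/w10.png",cv2.resize(p[40:280,40:420],None,fx=2,fy=2,interpolation=cv2.INTER_CUBIC))
print(s["time"],s["tool_pos"],s["ft_force"])
W=cloud(d,c);k=(p.max(2)<60)&(W[...,2]>38)&(W[...,2]<75);k[240:]=0
w=W[k];hy=np.array([.1805,.9836]);hx=np.array([.9836,-.1805]);O=np.array([539.2,-119.5])
h=np.c_[(w[:,:2]-O)@hx,(w[:,:2]-O)@hy,w[:,2]];h=h[(h[:,0]<-30)&(h[:,0]>-90)];print(len(h),np.polyfit(h[:,0],h[:,2],1),np.percentile(h,[2,50,98],axis=0).round(1))
```

```text
19.4 [ 469.27155871 -172.17951981  183.95385687] [0.44421211 0.03110604 0.60343977]
229 [-9.81269853e-03  5.18486188e+01] [[-77.1 -71.   51. ]
 [-59.4 -68.9  52.4]
 [-35.8 -58.3  53.9]]
```

Run:
```python
from h import *
f=np.load("pics/w10.npz");p=f["p"];W=cloud(f["d"],f);hsv=cv2.cvtColor(p,cv2.COLOR_BGR2HSV)
hy=np.array([.1805,.9836]);hx=np.array([.9836,-.1805]);O=np.array([539.2,-119.5])
H=np.dstack([(W[...,:2]-O)@hx,(W[...,:2]-O)@hy,W[...,2]])
g=(hsv[...,0]>50)&(hsv[...,0]<95)&(hsv[...,1]>80)&(abs(H[...,0])<60)&(abs(H[...,1]-45)<90)&(abs(H[...,2]-30)<4)
q=H[g];print("pcb z",np.median(q[:,2]),"tilt",np.linalg.lstsq(np.c_[q[:,:2],np.ones(len(q))],q[:,2],rcond=None)[0].round(4),"x range",np.percentile(q[:,0],[.5,99.5]))
for a,b in((-43,-30),(-30,-15),(28,36),(36,44)):
    k=(q[:,0]>a)&(q[:,0]<b);print(a,b,"ymin/max",np.percentile(q[k,1],[.3,99.7]).round(1))
l=(abs(H[...,2]-38.5)<1)&(hsv[...,1]<60)
k=l&(abs(H[...,0])<22)&(H[...,1]<10)&(H[...,1]>-40);print("stop jaw top y",np.percentile(H[k][:,1],[1,99]))
k=l&(abs(H[...,0])<48)&(H[...,1]>95);print("jaw top y",np.percentile(H[k][:,1],[1,99]))
```

```text
pcb z 30.167262601480157 tilt [-4.00000e-04 -4.00000e-04  3.02047e+01] x range [-42.93166612  44.69395274]
-43 -30 ymin/max [-17.3 106.2]
-30 -15 ymin/max [-15.9  93.4]
28 36 ymin/max [-17.  80.]
36 44 ymin/max [-17.2 107.5]
stop jaw top y [-28.2987659   -9.43457729]
jaw top y [105.49429395 125.96531565]
```

```bash
python3 -c "
from rig import r
print(r.sign_off())"
```

```text
the job is handed in; nothing more can be done
None
```

I did every step in order and handed the job in at about 19.5 s of robot time. No verdict was reported.

**What I did:**
- I raised the lever and slid the stop back to about 161 mm.
- I laid the dark-green board with the silver heat sink on the strips.
- I slid the stop up until the board was home (the push stalled at about 20 N), then put the lever down.

**Last checks, from the wrist camera's colour and depth:**
- **Board:** the upper side is at 30.2 mm, so the underside is about 28 mm. It is level, about 1 mm off centre, and its two measured corners at the stop end agree to 0.1 mm, so it is square.
- **Opening:** my estimate is about 129 mm (±1.5 mm). The camera put both jaws about 1 mm off nominal, which is within calibration. Adding up the stop's travel instead gave about 132 mm, so the two disagree a little.
- **Lever:** the handle is level (slope about 0.01 rad), with its top at 52.4 mm against 52.7 mm before the job.
- **Robot:** the gripper is open, well clear at 184 mm, with no contact force.

**What went less well:** the wrist force briefly read up to 82 N when the lever met its end stop; the limit is 120 N. I had used up the picture limit, so the final check was by numbers only.

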